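Set the length stop of the rod cutting jig and bring the rod up to it

TASK

Get the cutting jig ready for the next piece: with the fingertips, push the black length stop along its rail until its sprung roller pin clicks into the notch of the red index block, and only then push the white rod, gently by its rear end, forward through the blue saw guide until its front end rests against the stop. The stop must stay clicked in the red block and the rod lie flat in its trough; only push, never pinch or lift the stop or the rod, and leave the other things on the bench where they are.

Things in the scene. Friction and masses are not known exactly. Their poses are not given: they have to be found in the camera images.
- jig: Aluminium cutting jig fixed to the bench. Origin: on the bench top (z 0), straight below the saw slot. y runs along the jig, the way the rod is fed (to the robot's left); x away from the robot; z up. All jig coordinates below are in this frame, in mm. Base plate x -65..85, y -250..360, z 0..20. Trough and rail lie on it along y, the index blocks behind the rail.
- trough (a point): Point on the trough's floor at jig (-30, -240, 30), its rear end. Trough for the rod: centred on x -30, floor z 30, 32 wide inside, side walls only up to z 38, from y -240 to 350, passing through the saw guide.
- guide (a point): Top of the blue saw guide, jig (-30, 0, 90), on the 2 mm saw slot. Two blue cheeks at x -59..-47 and -13..-1, y -32..32, z 30..90, 34 apart, open on top; the rod slides between them.
- rail (a point): Top of the stop rail at its left end, jig (30, 350, 42). Rail centred on x 30, 28 wide, y 40..350; end caps up to z 46.
- index_red: Red index block, at jig x 54..70, 28 long (y), top z 47: two rounded ridges 16 apart with a notch between. Origin on the bench at jig x 0, level in y with the notch; axes as the jig's. The red, yellow and blue blocks sit in any order, 32 to 56 apart, at jig y 95..195; all have the same notch, so the pin also clicks into wrong ones on the way.
- index_yellow: Yellow index block, same make and frame; not the one wanted.
- index_blue: Blue index block, same make and frame; not the one wanted.
- stop (a joint): Travel of the length stop, m: 0 with its pin at jig y 290 (left end), growing towards the saw guide (jig -y) to 0.225. It starts at 0.015..0.055, left of all blocks. 1 to 2 N slide it; some 8 to 11 N push its pin up a ridge, then the force dips and it snaps by itself into the notch; the same again to leave it. It can be pushed either way.
- stop_back (a point): Middle of the flat left (jig +y) face of the stop's black carriage, the face to push. Carriage: jig x 12..48, 50 long (y), z 44..80. Behind it at jig x 62 stands its spring pin, up to z 109 (red button); on the robot's side a steel tongue hangs into the trough, top z 84.
- stop_notch (a point): The stop's sprung roller pin, 25 mm in jig -y from the pushed face. Clicked in, it is level in jig y with the block's notch.
- stop_face (a point): Where the rod's end should come: face of the stop's steel tongue towards the saw guide (jig -y), on the trough's centre line, 45 above the bench, 25 in -y from the pin. Tongue 26 wide, z 34..84.
- rod_front (a point): Centre of the white rod's front end, towards the stop. White nylon rod, 30 diameter, 240 long, 0.13 to 0.27 kg, loose in the trough, axis 45 above the bench, top 60. Front end starts 35 to 55 past the saw slot. Sliding it takes about 1 N; over 7 N would push the stop out of its notch.
- rod_middle (a point): Centre of the white rod.
- rod_rear (a point): Centre of the white rod's rear end face (jig -y side), the end to push; reached from above over the trough's low walls.
- hub_a: Black coupling hub, flange 80 dia x 18 with a 48 dia boss, 44 high, behind the jig (far side from the robot) (mm); origin at the middle of its underside.
- hub_b: Second black coupling hub, same size, behind the jig (mm); origin at the middle of its underside.
- carton: Pink carton 60 x 90 x 45, behind the jig (mm); origin at the middle of its underside.
- tin: Tin with a green label, 66 dia, 100 high, standing on the robot's side of the jig, left (mm); origin at the middle of its underside.
- piece_a: Cut piece of white rod, 30 dia, 55 high, standing on end on the robot's side of the jig (mm); origin at the middle of its underside.
- piece_b: Cut piece of white rod, 30 dia, 70 high, standing on end on the robot's side of the jig (mm); origin at the middle of its underside.
- calliper: Calliper 230 long, 12 thick, lying on the robot's side of the jig, right (mm); origin at the middle of its underside.
Not all that is in view belongs to the job. What is shaped like the part that bears rod_front but yellow is not meant.

How it is judged:
By the outcome, as a careful person would: the job done as asked, in the order asked, and still so for the second after the job is handed in, with the robot touching nothing.
It also fails if it takes over 54 s, if anything falls off the work surface, if the arm or the gripper's body presses on something with over 40 N, if the wrist force passes 120 N, or if a joint passes its speed limit or range.

ROBOT

A 7-joint arm with a two-finger parallel gripper is mounted at the origin on the work surface. World frame = base frame: x ahead of the robot, y to its left, z up, the work surface at z = 0. Lengths are in m, angles in rad, forces in N, time in s.
With the tool pointing down it reaches from about 0.4 to 0.85 m from the base axis. Payload 10.4 kg.
Tool frame: the origin (TCP) lies midway between the tips of the shut fingers; the grasp point (between the pads) lies 19 mm behind it (r.grasp_offset is the distance from the TCP to the grasp point, in m); x points along the fingers, y is the direction in which the jaws open and shut, and the axes are right-handed (so a half turn about x gives the same grasp; the last joint's range is limited). The gripper opens to 87 mm and grips with 3 to 60 N. Pads are 19 mm wide; open, the fingers measure 117 mm over their backs; the gripper's body (75 mm by 190 mm) begins 51 mm behind the grasp point.
Start: joints at [1.188, 0.332, -0.065, 1.46, 0.022, 1.35, -0.088], TCP at [0.22, -0.585, 0.223] pointing down, gripper open.
Joint ranges: [-2.6, 2.6], [-0.5, 2.12], [-1.47, 1.34], [0.16, 2.42], [-1.27, 4.41], [0.06, 2.06], [-2.6, 2.6]. Speed limits (rad/s): [2.22, 2.22, 2.79, 2.79, 3.14, 3.14, 3.14].

INTERFACE

Orientations are given as a unit quaternion [x, y, z, w].
In Python, from bench import r, vision, close_job gives the robot as it stands. The module is installed in compiled form; this text tells all that it offers.
- The arm moves only by the shell command python3 -m pendant 'ROWS' [OPENING] [FORCE]. ROWS is text: rows parted by semicolons, each of 6 numbers parted by spaces: the shift along the tool's x, y, z in units of 0.25 m (1.0 is 0.25 m), then the turn, a rotation vector about the tool's x, y, z in units of 1.5 rad (1.0 is 1.5 rad). A call has 1 to 8 rows; each row is the pose to reach, as a shift and turn from the pose commanded when the call began, along the tool's axes at that moment; what a row does not reach only later rows make up. A row lasts 1/10 s, in which the tool goes at most 50 mm and 8.59 degrees, less where a joint would pass 70% of its speed; a pose out of reach is approached as far as the arm can. A call with a number of a shift or a turn outside -1 to 1 is refused whole. A call with a gripper value outside its range is refused whole. OPENING is the gripper command: -1 is shut, 1 is fully open, values between are in proportion, set as the call begins (- or left out, the last holds). The fingers move at their own pace and stop on an object; FORCE is the grip in N (left out, the last holds). Time passes only in rows, so rows that repeat a pose let the fingers close. It gives the time, the measured TCP pose, the force and the opening at its end, in the units of the state.
- r.read_state(): the state, without advancing time (a new reading comes with each control period).
- vision.camera(name): name is "scene" or "top" or "wrist"; returns (picture, depth): 480x640x3 uint8, blue, green, red; 480x640 float32, m along the optical axis (not along the pixel's ray), 0 where there is no reading.
- vision.get_calibration(name): a dict with "camera_matrix" (3x3 intrinsics, pixels), "rvec" (rotation vector, rad) and "tvec" (3), from world to camera coordinates, as OpenCV has them. Camera axes: x right, y down, z forward; pixel columns grow to the right and rows downward; lengths in m; the calibration is good to about 2 mm. A picture is of the moment at which its call begins: read the wrist's pose just before it. get_calibration takes no time and is no camera call; for the wrist camera it gives the pose at the moment of the call.
- close_job(): hands the job in, once; it reports no verdict.
The state is a dict: "time": time; "joint_positions": joint angles; "joint_vel": joint speeds; "joint_torque": joint torques, N m; "ee_pos": TCP position; "eef_rot": TCP orientation; "ft_force": force on the tool from outside, world axes, zero at the start; "torque": the same for the moment, N m; "width": finger opening in m.
Only numpy, scipy, OpenCV 4.12 (cv2) and the standard library are available. Lean on these libraries where they do the work, as an engineer would, in place of code of your own. Each camera call takes 0.05 s, during which the arm holds its last target. There are 200 camera calls.

## Working session

There is one attempt and no reset: what is moved stays moved. The work goes in short steps, Python scripts to look and compute and a shell command to move; the robot and the scene stay as the last step left them, time stands still between calls to the robot, and variables do not carry over. Pictures are saved under pics/ and viewed, about 8 in all and at most 12, crops included, and the job is handed in when it is done.

```bash
mkdir -p pics
cat > h.py <<'E'
import numpy as np, cv2
from bench import r, vision
from scipy.spatial.transform import Rotation as R
def snap(n,f):
    p,d=vision.camera(n); c=vision.get_calibration(n)
    cv2.imwrite(f'pics/{f}.png',p); np.savez(f'pics/{f}.npz',p=p,d=d,K=c['camera_matrix'],rv=c['rvec'],tv=c['tvec']); return p,d
def load(f): return np.load(f'pics/{f}.npz')
def world(q,u,v,z=None):
    """pixel -> world by depth, or by ray to height z"""
    K=q['K'];Rm=cv2.Rodrigues(q['rv'])[0];t=np.array(q['tv']).ravel()
    ray=np.linalg.inv(K)@np.array([u,v,1.]); o=-Rm.T@t; w=Rm.T@ray
    if z is None:
        w0=q['d'][max(0,int(v)-1):int(v)+2,max(0,int(u)-1):int(u)+2]; s=np.median(w0[w0>0]) if (w0>0).any() else np.nan
    else: s=(z-o[2])/w[2]
    return o+s*w
E
python3 - <<'E'
from h import *
snap('top','top1');snap('scene','sc1')
s=r.read_state();print(s['time'],s['ee_pos'],s['eef_rot'],R.from_quat(s['eef_rot']).as_matrix().round(3),s['ft_force'],s['width'])
E
```

```text
0.1 [ 0.21992946 -0.58466046  0.22183127] [-0.69558212 -0.12696617  0.6958071  -0.12608562] [[-0.001  0.352 -0.936]
 [ 0.001 -0.936 -0.352]
 [-1.    -0.001  0.   ]] [-0.51894432 -0.47682292 -0.68673994] 0.0870856005260267
```

View pics/top1.png

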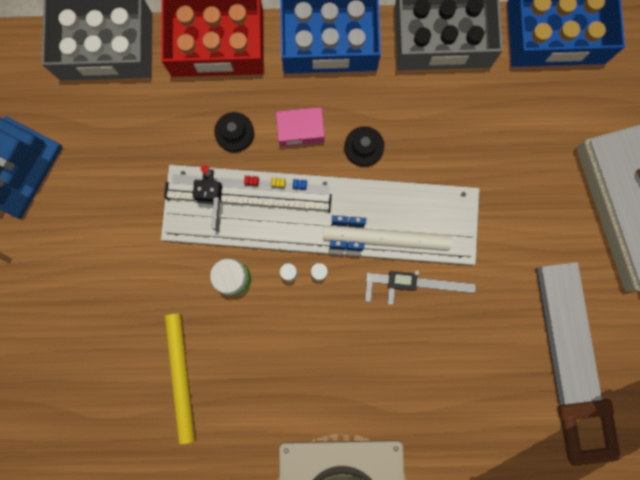

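View pics/sc1.png

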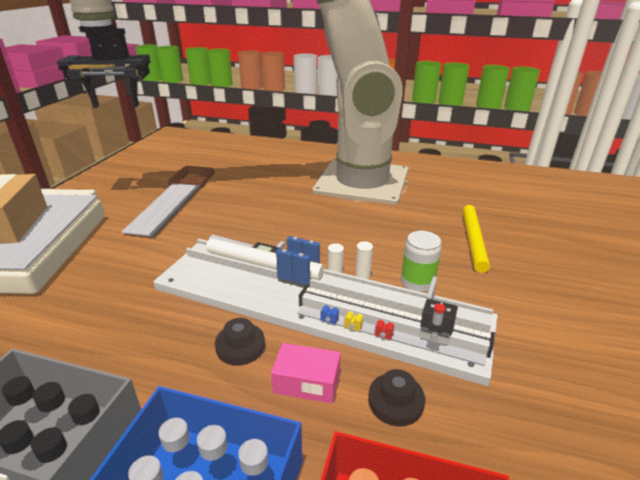

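Top view: red block (251,181) is leftmost, then yellow (278,183) and blue (300,184). The stop carriage is at (207,188), the rod runs from about (325,235) to (450,243), and the yellow rod at (180,378) is a decoy. I'll enlarge the jig to read precise pixels.

Run:
```python
from h import *
p=load('top1')['p']
a=cv2.resize(p[155:255,155:315],None,fx=5,fy=5,interpolation=cv2.INTER_CUBIC)
cv2.imwrite('pics/c1.png',a)
b=cv2.resize(p[180:270,310:490],None,fx=4.4,fy=4.4,interpolation=cv2.INTER_CUBIC)
cv2.imwrite('pics/c2.png',b)
```

```text
(no output)
```

View pics/c1.png

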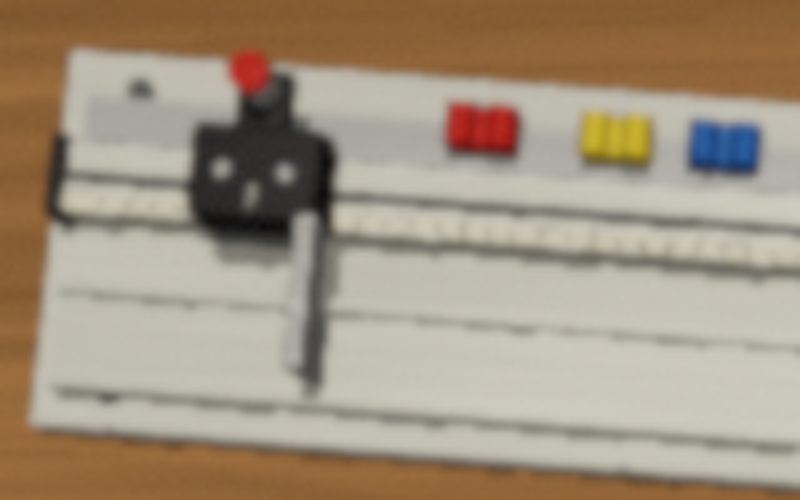

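View pics/c2.png

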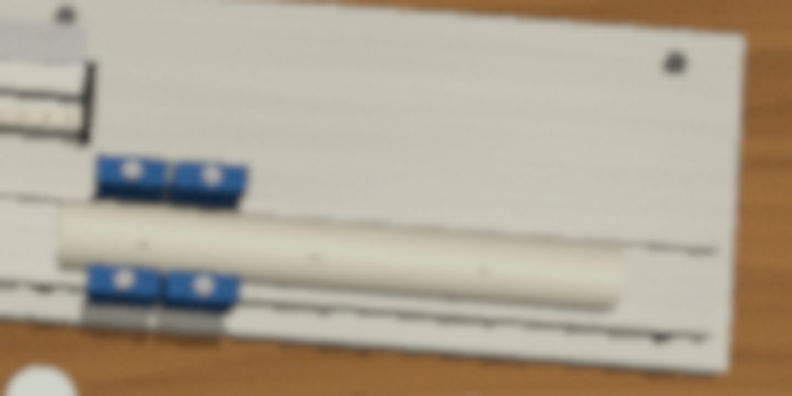

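```bash
cat >> h.py <<'E'
def c1(u,v): return u/5+155-.4, v/5+155-.4
def c2(u,v): return u/4.4+310-.4, v/4.4+180-.4
def fitjig():
    q=load('top1'); px=[c1(70,48),c1(32,428),c2(745,36),c2(728,372)]
    J=np.array([[85,360],[-65,360],[85,-250],[-65,-250]])/1e3
    W=np.array([world(q,*p,z=.02)[:2] for p in px])
    A=J-J.mean(0);B=W-W.mean(0)
    th=np.arctan2((A[:,0]*B[:,1]-A[:,1]*B[:,0]).sum(),(A*B).sum())
    Rm=np.array([[np.cos(th),-np.sin(th)],[np.sin(th),np.cos(th)]]);t=W.mean(0)-Rm@J.mean(0)
    return th,Rm,t,W-(J@Rm.T+t)
E
python3 - <<'E'
from h import *
q=load('top1');th,Rm,t,e=fitjig();print('yaw',np.degrees(th),t,(e*1e3).round(1).tolist())
def J(n,p,z):
    w=world(q,*p,z=z);d=world(q,*p);print(n,'W',w.round(4),'jig mm',(Rm.T@(w[:2]-t)*1e3).round(1),'depth z',d[2].round(3))
J('red',c1(482,130),.045);J('yel',c1(616,138),.045);J('blu',c1(724,147),.045)
J('carrTL',c1(198,127),.08);J('carrBL',c1(195,222),.08)
J('button',c1(250,72),.109);J('tongue top L',c1(285,370),.084);J('tongueR',c1(305,372),.084);J('tongueR2',c1(318,215),.084)
J('rodrear',c2(622,277),.045);J('rodfront',c2(57,236),.045)
J('guide slot',c2(172,178),.09);J('guide slot2',c2(162,287),.09);J('piece',(319,271),.07);J('tin',(229,277),.1)
print((R.from_quat(r.read_state()['eef_rot']).as_euler('zyx',degrees=True)))
E
```

```text
yaw -5.85487623807555 [ 0.53424175 -0.02761143] [[0.8, 0.1], [-0.8, -1.3], [-0.4, 0.5], [0.3, 0.7]]
red W [0.6134 0.1564 0.045 ] jig mm [ 59.9 191.1] depth z 0.041
yel W [0.6089 0.1049 0.045 ] jig mm [ 60.7 139.5] depth z 0.042
blu W [0.6043 0.0636 0.045 ] jig mm [60.3 97.9] depth z 0.039
carrTL W [0.6095 0.2583 0.08  ] jig mm [ 45.7 292.1] depth z 0.079
carrBL W [0.5735 0.2594 0.08  ] jig mm [  9.8 289.5] depth z 0.039
button W [0.6227 0.2331 0.109 ] jig mm [ 61.4 268.4] depth z 0.109
tongue top L W [0.5166 0.2253 0.084 ] jig mm [-43.3 249.8] depth z 0.031
tongueR W [0.5157 0.2179 0.084 ] jig mm [-43.5 242.3] depth z 0.071
tongueR2 W [0.5742 0.2129 0.084 ] jig mm [ 15.2 243.3] depth z 0.076
rodrear W [ 0.4844 -0.2197  0.045 ] jig mm [ -30.  -196.2] depth z 0.059
rodfront W [0.5081 0.0216 0.045 ] jig mm [-31.   46.3] depth z 0.031
guide slot W [ 0.5252 -0.0265  0.09  ] jig mm [-9.1  0.2] depth z 0.088
guide slot2 W [ 0.4799 -0.021   0.09  ] jig mm [-54.7   1. ] depth z 0.086
piece W [0.435  0.0299 0.07  ] jig mm [-104.6   47.1] depth z 0.056
tin W [0.426  0.1913 0.1   ] jig mm [-130.   206.7] depth z 0.101
[-90.08719838 -69.3845683   89.98532191]
```

Jig fit is within about 1 mm: red notch at jig y 191, pin about 267, rod front about 46 and rear about -196. I'll push with shut fingers, tool y along jig x, so tool z points along the push direction (jig -y).

```bash
cat >> h.py <<'E'
TH,RM,T0,_=fitjig()
def tojig(p): return np.r_[RM.T@(np.array(p[:2])-T0)*1e3,p[2]*1e3]
def go(x,y,z):
    """shift+turn in pendant units from the present pose to jig point (mm), tool z along jig -y"""
    s=r.read_state();C=R.from_quat(s['eef_rot'])
    w=np.r_[RM@(np.array([x,y])/1e3)+T0,z/1e3]
    ty=np.r_[RM[:,0],0];tx=np.array([0,0,-1.]);G=R.from_matrix(np.c_[tx,ty,np.cross(tx,ty)])
    print('t',round(s['time'],2),'jig',tojig(s['ee_pos']).round(1),'F jig',np.r_[RM.T@s['ft_force'][:2],s['ft_force'][2]].round(2),'w',round(s['width'],4),
     'SHIFT',(C.inv().apply(w-s['ee_pos'])/.25).round(3),'TURN',((C.inv()*G).as_rotvec()/1.5).round(3))
E
python3 -c "
from h import *
go(30,318,200)"
```

```text
t 0.1 jig [-255.8 -586.2  221.8] F jig [-0.47 -0.53 -0.69] w 0.0871 SHIFT [ 0.091 -2.728 -2.636] TURN [-0.739 -0.     0.001]
```

```bash
python3 -m pendant '0 -0.95 -0.92 -0.739 0 0;0 -0.95 -0.92 -0.739 0 0;0 -0.95 -0.92 -0.739 0 0;0 -0.95 -0.92 -0.739 0 0;0 -0.95 -0.92 -0.739 0 0;0 -0.95 -0.92 -0.739 0 0;0 -0.95 -0.92 -0.739 0 0;0 -0.95 -0.92 -0.739 0 0' -1 40; python3 -c "
from h import *
go(30,318,200)"
```

```text
time: 0.9
ee_pos: [0.3537, -0.2775, 0.2227]
eef_rot: [0.522, 0.477, -0.522, 0.477]
ft_force: [-0.6, -1.1, 0.5]
width: 0.0312
t 0.9 jig [-154.1 -267.   222.7] F jig [-0.51 -1.13  0.47] w 0.0312 SHIFT [ 0.091  0.764 -2.331] TURN [ 0.008 -0.    -0.   ]
```

```bash
python3 -m pendant '0 0.33 -1 0 0 0;0 0.33 -1 0 0 0;0 0.33 -1 0 0 0;0 0.33 -1 0 0 0;0 0.33 -1 0 0 0;0 0.33 -1 0 0 0;0 0.33 -1 0 0 0'; python3 -m pendant '0 0.33 -1 0 0 0;0 0.33 -1 0 0 0;0 0.33 -1 0 0 0;0 0.33 -1 0 0 0;0 0.33 -1 0 0 0;0 0.33 -1 0 0 0;0 0.33 -1 0 0 0'; python3 -c "
from h import *
go(30,320,150)"
```

```text
time: 1.6
ee_pos: [0.4598, -0.0389, 0.2224]
eef_rot: [0.524, 0.475, -0.524, 0.475]
ft_force: [-1.2, -0.1, 0.6]
width: 0.0007
time: 2.3
ee_pos: [0.5669, 0.1998, 0.2215]
eef_rot: [-0.524, -0.475, 0.525, -0.474]
ft_force: [-0.6, -1.7, 0.4]
width: 0.0005
t 2.3 jig [  9.3 229.5 221.5] F jig [-0.45 -1.74  0.37] w 0.0005 SHIFT [ 0.286  0.084 -0.362] TURN [ 0.001 -0.     0.001]
```

```bash
python3 -m pendant '0.1 0.084 -0.362 0 0 0;0.1 0.084 -0.362 0 0 0;0.4 0.084 -0.362 0 0 0;0.4 0.084 -0.362 0 0 0;0.4 0.084 -0.362 0 0 0;0.4 0.084 -0.362 0 0 0'
python3 - <<'E'
from h import *
go(30,320,60)
snap('wrist','w1');snap('top','top2');go(30,320,60)
q=load('top2')['p'];a=cv2.resize(q[140:260,140:270],None,fx=4,fy=4,interpolation=cv2.INTER_CUBIC)
b=cv2.resize(load('w1')['p'],(400,300));c=np.zeros((480,920,3),np.uint8);c[:,:520]=a;c[:300,520:]=b
cv2.imwrite('pics/m1.png',cv2.resize(c,(800,417)))
E
```

```text
time: 2.9
ee_pos: [0.598, 0.2843, 0.1235]
eef_rot: [-0.525, -0.473, 0.526, -0.474]
ft_force: [0.1, -0.1, 0.5]
width: 0.0005
t 2.9 jig [ 31.6 316.8 123.5] F jig [ 0.14 -0.12  0.54] w 0.0005 SHIFT [ 0.254 -0.007 -0.013] TURN [-0.002  0.001 -0.001]
t 3.0 jig [ 32.  318.3 125. ] F jig [ 0.41 -0.03  0.52] w 0.0002 SHIFT [ 0.26  -0.009 -0.007] TURN [-0.001 -0.001 -0.002]
```

View pics/m1.png

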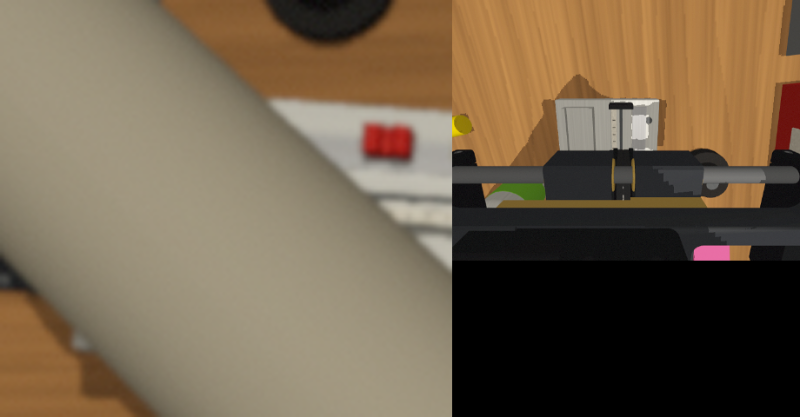

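The shut fingers (wrist view around (622,180)) hang over the rail, left of the stop. Going down and approaching.

```bash
python3 -m pendant '0.15 -0.008 0 0 0 0;0.25 -0.008 0 0 0 0;0.25 -0.008 0 0 0 0;0.25 -0.008 0.03 0 0 0;0.25 -0.008 0.05 0 0 0;0.25 -0.008 0.05 0 0 0'; python3 -c "
from h import *
go(30,305,60)"
```

```text
time: 3.6
ee_pos: [0.5952, 0.2737, 0.0621]
eef_rot: [0.526, 0.473, -0.524, 0.474]
ft_force: [-0.1, -0.4, 0.3]
width: 0.0003
t 3.6 jig [ 29.9 305.9  62.1] F jig [-0.09 -0.42  0.3 ] w 0.0003 SHIFT [0.008 0.    0.004] TURN [-0.001 -0.001 -0.002]
```

```bash
python3 -m pendant '0.008 0 0.015 0 0 0;0.008 0 0.04 0 0 0;0.008 0 0.07 0 0 0;0.008 0 0.1 0 0 0;0.008 0 0.13 0 0 0;0.008 0 0.16 0 0 0;0.008 0 0.18 0 0 0;0.008 0 0.19 0 0 0'; python3 -c "
from h import *
go(30,240,60)"
```

```text
time: 4.4
ee_pos: [0.5891, 0.2262, 0.0579]
eef_rot: [-0.525, -0.473, 0.525, -0.474]
ft_force: [0.5, 1.7, -0.8]
width: 0.0003
t 4.4 jig [ 28.6 258.1  57.9] F jig [ 0.37  1.76 -0.81] w 0.0003 SHIFT [-0.008  0.005  0.072] TURN [-0.001  0.     0.   ]
```

Sliding at about 1.7 N. Approaching the first ridge in small steps.

```bash
python3 -m pendant '0 0 0.015 0 0 0;0 0 0.03 0 0 0;0 0 0.045 0 0 0;0 0 0.06 0 0 0;0 0 0.06 0 0 0';python3 -m pendant '0 0 0.008 0 0 0;0 0 0.012 0 0 0;0 0 0.016 0 0 0'; python3 -c "
from h import *
go(30,234,60)"
```

```text
time: 4.9
ee_pos: [0.5876, 0.2129, 0.058]
eef_rot: [0.525, 0.474, -0.524, 0.474]
ft_force: [3.4, 4.9, -3.6]
width: 0.0006
time: 5.2
ee_pos: [0.5871, 0.2091, 0.058]
eef_rot: [0.525, 0.474, -0.524, 0.474]
ft_force: [1.9, 4.1, -2.8]
width: 0.0007
t 5.2 jig [ 28.5 240.9  58. ] F jig [ 1.47  4.3  -2.8 ] w 0.0007 SHIFT [-0.008  0.006  0.028] TURN [ 0.    -0.001 -0.   ]
```

```bash
for i in 1; do python3 -m pendant '0 0 0.006 0 0 0;0 0 0.012 0 0 0;0 0 0.012 0 0 0'|grep -E 'ee_|ft'; python3 -m pendant '0 0 0.006 0 0 0;0 0 0.012 0 0 0;0 0 0.012 0 0 0'|grep -E 'ee_|ft'; python3 -m pendant '0 0 0.004 0 0 0;0 0 0.008 0 0 0;0 0 0.008 0 0 0'|grep -E 'ee_|ft';done; python3 -c "
from h import *
go(30,225.5,60)"
```

```text
ee_pos: [0.5866, 0.2045, 0.0579]
ft_force: [0.5, 0.3, 1.3]
ee_pos: [0.5864, 0.2015, 0.0578]
ft_force: [-0.1, 0.5, -0.2]
ee_pos: [0.5863, 0.2, 0.058]
ft_force: [0.3, -0.7, 0.5]
t 6.1 jig [ 28.6 231.8  58. ] F jig [ 0.34 -0.72  0.53] w 0.0004 SHIFT [-0.008  0.006  0.025] TURN [-0.  0. -0.]
```

Force rose to about 5 N then dropped to zero, so it seems to have snapped. Retreating up and over to the rod, then checking by picture.

```bash
python3 -m pendant '0 0 -0.05 0 0 0;-0.2 0 -0.05 0 0 0;-0.5 0 -0.05 0 0 0;-0.5 0 -0.05 0 0 0;-0.5 0 -0.05 0 0 0'|grep ft;  python3 -m pendant '0 -0.12 1 0 0 0;0 -0.12 1 0 0 0;0 -0.12 1 0 0 0;0 -0.12 1 0 0 0;0 -0.12 1 0 0 0;0 -0.12 1 0 0 0'|grep ft;python3 -m pendant '0 -0.12 0.85 0 0 0;0 -0.12 0.85 0 0 0;0 -0.12 0.85 0 0 0;0 -0.12 0.85 0 0 0;0 -0.12 0.85 0 0 0;0 -0.12 0.85 0 0 0'|grep ft
python3 - <<'E'
from h import *
go(-30,-225,110)
p,d=snap('top','top3')
cv2.imwrite('pics/c3.png',np.vstack([cv2.resize(p[155:215,155:315],None,fx=5,fy=5,interpolation=cv2.INTER_CUBIC),cv2.resize(p[180:260,310:470],None,fx=3,fy=3,interpolation=cv2.INTER_CUBIC)[:,:, :].copy() if 0 else cv2.resize(p[200:260,310:470],None,fx=5,fy=5,interpolation=cv2.INTER_CUBIC)]))
E
```

```text
ft_force: [-0.0, 0.0, 0.2]
ft_force: [0.4, 0.0, -0.2]
ft_force: [1.2, 0.3, -0.1]
t 7.8 jig [ -32.3 -220.1  182.1] F jig [ 1.17  0.41 -0.08] w 0.0008 SHIFT [0.288 0.01  0.02 ] TURN [-0.003 -0.     0.001]
```

View pics/c3.png

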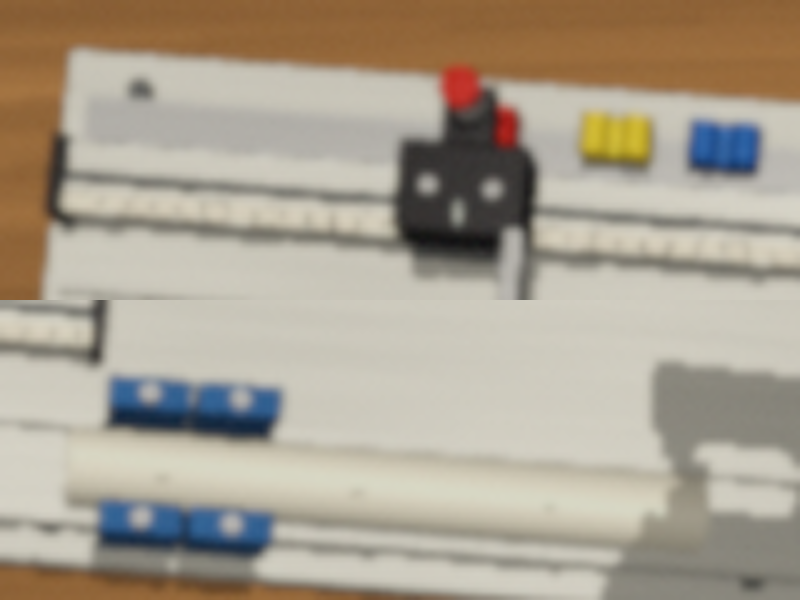

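Run:
```python
from h import *
q=load('top3')
for n,p,z in [('button',c1(462,88),.109),('carTL',c1(402,142),.08),('screwL',c1(428,184),.08),('screwR',c1(493,189),.08)]:
    print(n,tojig(world(q,*p,z=z)).round(1))
q=load('top1')
for n,p,z in [('screwL0',c1(221,169),.08),('screwR0',c1(285,174),.08)]: print(n,tojig(world(q,*p,z=z)).round(1))
```

```text
button [ 61.3 190.8 109. ]
carTL [ 45.8 215.5  80. ]
screwL [ 30.7 204.4  80. ]
screwR [ 30.6 180.1  80. ]
screwL0 [ 30.5 281.9  80. ]
screwR0 [ 30.4 257.9  80. ]
```

Stop's screw midpoint and button give pin y 191–192 against the notch at 191.1 and the pushed face at 215.5 (expected 216), so it is clicked into red. Now down behind the rod.

```bash
python3 -m pendant '0.2 0.01 0 0 0 0;0.4 0.01 0 0 0 0;0.5 0.01 0 0 0 0;0.56 0.01 0 0 0 0;0.56 0.01 0 0 0 0;0.56 0.01 0 0 0 0'; python3 -c "
from h import *
go(-30,-208,42)"
```

```text
time: 8.45
ee_pos: [0.4843, -0.2407, 0.0443]
eef_rot: [0.525, 0.474, -0.524, 0.475]
ft_force: [1.0, 0.0, -0.5]
width: 0.0003
t 8.45 jig [ -27.9 -217.1   44.3] F jig [ 1.04  0.14 -0.54] w 0.0003 SHIFT [ 0.009 -0.008 -0.036] TURN [ 0.001  0.    -0.001]
```

```bash
python3 -m pendant '0.01 -0.008 -0.012 0 0 0;0.01 -0.008 -0.024 0 0 0;0.01 -0.008 -0.036 0 0 0;0.01 -0.008 -0.048 0 0 0;0.01 -0.008 -0.06 0 0 0;0.01 -0.008 -0.076 0 0 0;0.01 -0.008 -0.092 0 0 0;0.01 -0.008 -0.108 0 0 0'|grep ft;python3 -c "
from h import *
go(-30,-110,43)"; python3 -m pendant '0 0 -0.02 0 0 0;0 0 -0.04 0 0 0;0 0 -0.06 0 0 0;0 0 -0.08 0 0 0;0 0 -0.1 0 0 0;0 0 -0.12 0 0 0;0 0 -0.14 0 0 0;0 0 -0.15 0 0 0'|grep ft; python3 -c "
from h import *
go(-30,-110,43)"
```

```text
ft_force: [-1.0, -1.3, 1.3]
t 9.25 jig [ -31.  -190.9   40.7] F jig [-0.89 -1.4   1.32] w 0.0007 SHIFT [-0.009  0.004 -0.324] TURN [-0.  0. -0.]
ft_force: [-1.1, -1.7, 1.4]
t 10.05 jig [ -31.1 -152.8   40.6] F jig [-0.91 -1.76  1.37] w 0.0002 SHIFT [-0.01   0.004 -0.171] TURN [ 0. -0. -0.]
```

```bash
python3 -m pendant '-0.01 0.004 -0.02 0 0 0;-0.01 0.004 -0.04 0 0 0;-0.01 0.004 -0.06 0 0 0;-0.01 0.004 -0.08 0 0 0;-0.01 0.004 -0.1 0 0 0;-0.01 0.004 -0.12 0 0 0;-0.01 0.004 -0.14 0 0 0;-0.01 0.004 -0.16 0 0 0'|grep ft; python3 -m pendant '0 0 -0.015 0 0 0;0 0 -0.03 0 0 0;0 0 -0.045 0 0 0;0 0 -0.055 0 0 0;0 0 -0.055 0 0 0'|grep ft
python3 - <<'E'
from h import *
go(-30,-83,43)
p,d=snap('top','top4')
cv2.imwrite('pics/c4.png',cv2.resize(p[165:255,220:350],None,fx=6,fy=6,interpolation=cv2.INTER_CUBIC))
E
```

```text
ft_force: [0.2, -2.3, 1.9]
ft_force: [0.3, 0.9, 0.4]
t 11.35 jig [-30.2 -99.   43. ] F jig [0.22 0.9  0.43] w 0.001 SHIFT [-0.     0.001 -0.064] TURN [ 0. -0.  0.]
```

View pics/c4.png

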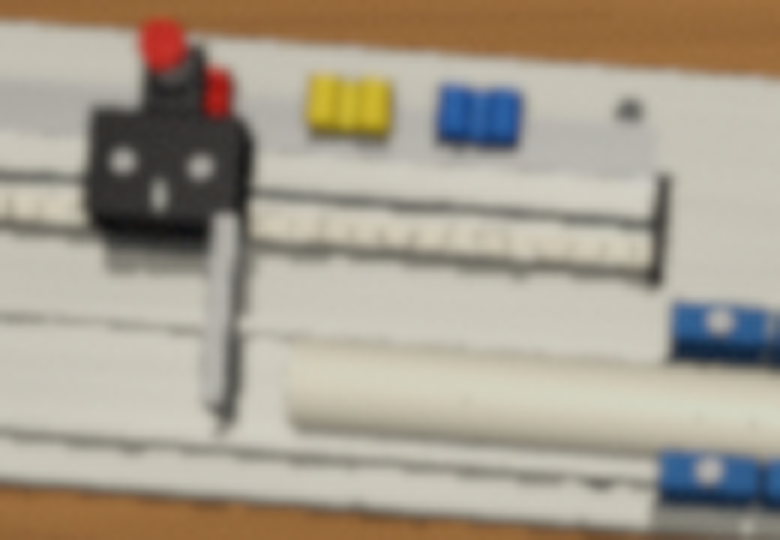

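```bash
python3 -c "
from h import *
q=load('top4');print(tojig(world(q,290/6+220-.4,385/6+165-.4,z=.045)))"; python3 -m pendant '0 0 -0.01 0 0 0;0 0 -0.02 0 0 0;0 0 -0.03 0 0 0;0 0 -0.04 0 0 0;0 0 -0.048 0 0 0;0 0 -0.052 0 0 0'|grep ft;  python3 -c "
from h import *
go(-30,-83,43)"
```

```text
[-30.50193953 150.4104472   45.        ]
ft_force: [0.2, -0.9, -1.1]
t 12.0 jig [-30.1 -86.4  43. ] F jig [ 0.27 -0.83 -1.05] w 0.0003 SHIFT [ 0.     0.    -0.014] TURN [-0. -0. -0.]
```

```bash
python3 -m pendant '0 0 -0.002 0 0 0;0 0 -0.004 0 0 0'|grep -E 'ee|ft'; python3 -c "
from h import *
go(-30,-83,43)"
```

```text
ee_pos: [0.4956, -0.1098, 0.0431]
eef_rot: [-0.525, -0.474, 0.525, -0.474]
ft_force: [-0.4, -1.0, 0.2]
t 12.2 jig [-30.1 -85.7  43.1] F jig [-0.34 -1.03  0.2 ] w 0.0005 SHIFT [ 0.     0.    -0.011] TURN [-0.  0. -0.]
```

```bash
python3 -m pendant '0 0 -0.003 0 0 0;0 0 -0.005 0 0 0'|grep -E 'ee_p|ft'; python3 -m pendant '0 0 -0.002 0 0 0;0 0 -0.003 0 0 0'|grep -E 'ee_p|ft'; python3 -c "
from h import *
go(-30,-83,43)"
```

```text
ee_pos: [0.4957, -0.1086, 0.043]
ft_force: [-0.2, -0.8, -0.6]
ee_pos: [0.4958, -0.1078, 0.0431]
ft_force: [0.5, -0.3, -0.2]
t 12.6 jig [-30.1 -83.7  43.1] F jig [ 0.52 -0.29 -0.18] w 0.0007 SHIFT [ 0.     0.    -0.003] TURN [-0.  0. -0.]
```

```bash
python3 -m pendant '0 0 -0.002 0 0 0;0 0 -0.003 0 0 0'|grep -E 'ee_p|ft'; python3 -m pendant '0 0 -0.001 0 0 0;0 0 -0.002 0 0 0'|grep -E 'ee_p|ft'; python3 -c "
from h import *
go(-30,-83,43)"
```

```text
ee_pos: [0.4959, -0.107, 0.0431]
ft_force: [0.1, -2.2, -0.3]
ee_pos: [0.4959, -0.1065, 0.043]
ft_force: [0.3, -1.9, 0.7]
t 13.0 jig [-30.1 -82.4  43. ] F jig [ 0.45 -1.83  0.71] w 0.0002 SHIFT [0.    0.    0.002] TURN [-0.  0. -0.]
```

```bash
python3 -m pendant '0 0 -0.002 0 0 0;0 0 -0.002 0 0 0'|grep -E 'ee_p|ft'
python3 - <<'E'
from h import *
go(-30,-83,43)
p,d=snap('top','top5')
cv2.imwrite('pics/c5.png',cv2.resize(p[165:255,220:350],None,fx=6,fy=6,interpolation=cv2.INTER_CUBIC))
go(-30,-83,43)
E
```

```text
ee_pos: [0.496, -0.106, 0.043]
ft_force: [-0.6, -0.7, -1.0]
t 13.2 jig [-30.1 -81.9  43. ] F jig [-0.49 -0.73 -1.  ] w 0.0003 SHIFT [0.    0.    0.004] TURN [-0.  0. -0.]
t 13.25 jig [-30.  -81.9  43.1] F jig [ 0.76 -0.7  -0.01] w 0.0008 SHIFT [0.    0.    0.004] TURN [-0.  0. -0.]
```

View pics/c5.png

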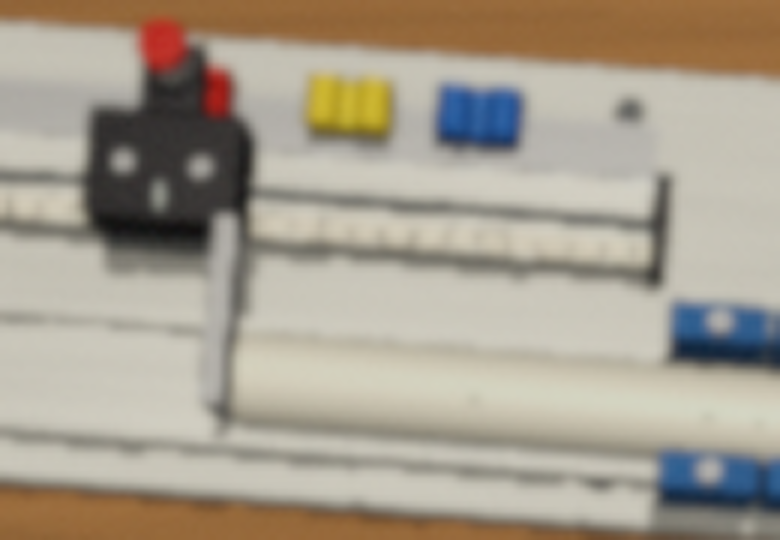

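The stop hasn't moved (screws at (122,161),(201,167), same as before). The rod front, at about x 233, is next to the tongue. Continuing half a millimetre at a time until the force rises.

```bash
python3 -m pendant '0 0 -0.002 0 0 0;0 0 -0.002 0 0 0'|grep -E 'ee_p|ft';python3 -m pendant '0 0 -0.002 0 0 0;0 0 -0.002 0 0 0'|grep -E 'ee_p|ft'; python3 -m pendant '0 0 0 0 0 0'|grep -E 'ee_p|ft'
```

```text
ee_pos: [0.496, -0.1059, 0.0431]
ft_force: [0.6, -2.6, -0.5]
ee_pos: [0.496, -0.1057, 0.043]
ft_force: [0.0, -5.4, -0.4]
ee_pos: [0.496, -0.1057, 0.043]
ft_force: [0.0, -5.7, 0.4]
```

Contact: force rose to 5.5 N (below 7) and motion stalled. Backing off, then lifting.

```bash
python3 -m pendant '0 0 0.01 0 0 0;0 0 0.04 0 0 0;0 0 0.1 0 0 0;-0.2 0 0.15 0 0 0;-0.5 0 0.3 0 0 0;-0.6 0 0.6 0 0 0;-0.6 0 0.6 0 0 0;-0.6 0 0.6 0 0 0'|grep -E 'ee_p|ft'
python3 - <<'E'
from h import *
p,d=snap('top','top6');s,_=snap('scene','sc6')
a=cv2.resize(p[160:260,215:345],None,fx=5,fy=5,interpolation=cv2.INTER_CUBIC)
b=cv2.resize(s[220:370,290:510],(650,443),interpolation=cv2.INTER_CUBIC)
cv2.imwrite('pics/c6.png',cv2.resize(np.vstack([a,b]),(413,600)))
go(-30,-83,43)
E
```

```text
ee_pos: [0.4804, -0.2608, 0.1961]
ft_force: [0.7, -0.3, -0.7]
t 14.65 jig [ -30.  -232.6  193.6] F jig [ 0.04  0.57 -0.51] w 0.0004 SHIFT [ 0.602 -0.003 -0.598] TURN [-0.002  0.    -0.001]
```

View pics/c6.png

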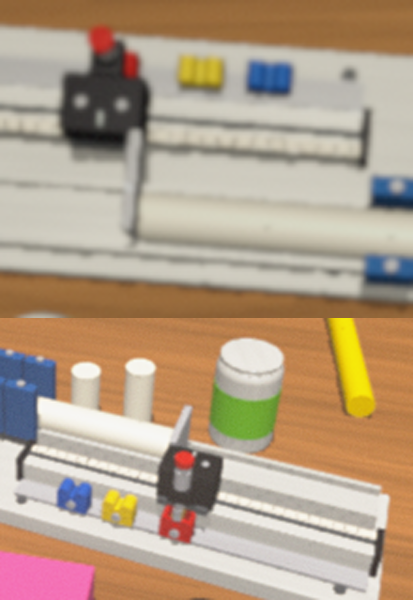

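The pin sits in the red block and the rod touches the tongue, lying flat. One numeric check that the stop hasn't shifted, then I'll hand in.

Run:
```python
from h import *
from bench import close_job
g=lambda f:cv2.cvtColor(load(f)['p'],cv2.COLOR_BGR2GRAY).astype(np.float32)
a,b=g('top3'),g('top6');print('stop shift px',cv2.phaseCorrelate(a[165:205,230:265],b[165:205,230:265]))
o=g('top1');D=np.abs(o-b)
for n,(u,v) in dict(hubA=(234,132),hubB=(364,146),carton=(300,127),tin=(230,277),pa=(288,271),pb=(319,271)).items(): print(n,D[v-15:v+15,u-15:u+15].mean().round(2))
print(close_job())
```

```text
stop shift px ((-0.14139670215928746, -0.09797992281162493), 1.0063471130198902)
hubA 3.03
hubB 2.91
carton 6.74
tin 7.67
pa 6.43
pb 6.53
the job is handed in; nothing more can be done
None
```

The job is done and handed in at about 14.7 s: the stop is clicked into the red block, and the rod's front end rests against it.

**Stop:** I pushed its left face with the shut fingertips. The force rose to about 5 N, below the 8 to 11 N you gave, though I only read it at the end of each step. It then dropped to zero as the pin snapped in. The camera puts the pin at jig y 191–192 and the red notch at 191.1.

**Rod:** I then pushed it gently by its rear end through the guide. It stalled against the tongue at 5.5–5.7 N, under the 7 N limit.

**Last checks:**
- After I backed off, the stop had moved only about 0.1 pixel since it clicked in (under 0.5 mm).
- The pictures show the pin in the red block, the rod lying flat, and its front end touching the tongue with no visible gap.
- The fingers never went near the other things on the bench. My before/after picture comparison showed small differences around all six things it covered. I put these down to noise or lighting and did not look further. The calliper was not in that comparison.

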